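# Hold a glued fret down in the fret press

## Task

A fret has just been glued into the guitar neck that lies in the fret press. Swing the hinged wooden keeper bar over the neck until it lies down in its catch; then bring the press's ball-ended lever down until it is level, so that the brass caul presses on the fret, and keep it there, neither letting it rise nor forcing it past level: the program finishes while the robot is still holding the lever down. Do not shift the neck in its saddles, and leave the other things on the bench where they are.

Things in the scene. Friction and masses are not known exactly. Their poses are not given: they have to be found in the camera images.
- press: Fixed grey cast-iron arbor press, 235 mm high, on a plywood board with two neck saddles (y +163, with keeper; y -190 mm). Origin on the bench under the ram axis; x from front to column, y along the neck, z up; its front (-x) faces the robot. Board x -88 to 128, y -245 to 210 mm. Head 62 mm wide (y), x -40 to 122, z 155 to 235 mm; the ram stands up out of it to z 325 mm.
- neck: Loose guitar neck, about 0.65 kg, lying along the press's y axis, fret side up, in the saddles, under the ram: 43 to 56 mm wide, 26 mm thick, 645 mm long with its headstock, which points to the press's +y. Origin on its underside below the 7th fret, under the ram; that underside is 74 mm above the bench.
- caul: Brass pressing caul at the foot of the ram, a bar 60 mm (x) by 9 mm (y) by 12 mm high; origin at the centre of its underside, 7 mm above the fret at rest. It is spring-backed: it meets the fret when lever_angle is about 0.6 rad, then yields, bearing with about 40 N when the lever is level.
- lever_angle (a joint): Press lever angle, rad: 0 at rest, pointing to the press's front (-x) and 0.85 rad (49 deg) up; grows as the ball end comes down; 0.85 is level, 1.2 the end of travel. A spring drives it back up: at the ball, square to the lever, about 3 N to start and 10 N at level. 12 mm of ram travel per rad.
- lever: The press lever: a 12 mm steel rod with a black ball of 36 mm diameter on its working end (and a small 22 mm ball on the short back end); on a hub at the side of the press head. Origin at lever_axis.
- ball (a point): Centre of the 36 mm ball, 180 mm from the lever's axis; it moves on an arc in the press's x-z plane at y -70 mm of the press. At rest it is 325 mm above the bench, level 190 mm.
- lever_axis (a point): Point on the lever's turning axis (the axis is along the press's y) in the plane of the lever: 190 mm above the bench, at x +22, y -70 mm of the press.
- keeper (a joint): Angle of the keeper bar in rad: 0 lying level across the neck in its catch, growing as it opens; 1.57 standing upright, 1.95 leaning towards the robot. A stiff hinge: it stays where it is left; 1 to 2 N near its end moves it.
- keeper_hinge (a point): Point on the keeper's hinge axis (along the press's y), on the robot's side of the neck: x -43, y +163 mm of the press, 110 mm above the bench.
- keeper_end (a point): Middle of the keeper bar's free end, 104 mm from its hinge. The bar is wood, 20 mm wide (y), 14 mm thick, its mid-line 2 mm above the hinge axis when closed, its top then 119 mm above the bench; its catch is a fork of two steel cheeks beyond the neck, 90 mm from the hinge.
- sanding_block: Dark sanding block 85 x 50 x 28 mm, a bystander; origin under its centre.
- glue: Small clear glue bottle with a white cap, 36 mm diameter, 85 mm tall, a bystander; origin under its centre.
- tape: Roll of yellow masking tape lying flat, 68 mm diameter, 20 mm high, a bystander; origin under its centre.

How it is judged (in metres and radians):
On the way, in this order (a step that is already met when the one before it is completed fails the run):
1. the keeper bar lies in its catch across the neck (value of joint keeper below 0.06 rad), for 0.2 s.
2. the lever is held level with the caul pressing on the fret (value of joint lever_angle between 0.75 and 0.95 rad and contact force between caul and neck above 20 N), for 0.5 s.
At the end, for the whole second after the job is handed in: The robot is still holding the press lever, at rest, within 0.1 rad of level (lever_angle 0.75 to 0.95), the caul bears on the neck's fret with more than 20 N, the keeper is down in its catch (below 0.06 rad) and the neck is within 12 mm of where it lay (all of step 2 and value of joint keeper below 0.06 rad and velocity of joint lever_angle between -0.1 and 0.1 rad/s and contact force between any of the fingers, the arm and lever above 3 N and distance of neck from where it was at the start of the episode below 0.012 m); the arm keeps its last pose, push and grip.
It fails at once if the caul is pressed on the neck before the keeper is down (contact force between caul and neck above 5 N and value of joint keeper above 0.12 rad).
It fails at once if the lever is forced well past level (more than 0.2 rad) (value of joint lever_angle above 1.05 rad).
It fails at once if the neck is shifted in its saddles by more than 12 mm (distance of neck from where it was at the start of the episode above 0.012 m).
It fails at once if another thing on the bench is moved by more than 30 mm (distance of any of sanding_block, glue, tape from where it was at the start of the episode above 0.03 m).
It also fails if it takes over 48 s, if anything falls off the work surface, if the arm or the gripper's body presses on something with over 40 N, if the wrist force passes 120 N, or if a joint passes its speed limit or range.

## Robot

A 7-joint arm with a two-finger parallel gripper is mounted at the origin on the work surface. World frame = base frame: x ahead of the robot, y to its left, z up, the work surface at z = 0. Lengths are in m, angles in degrees, forces in N, time in s.
With the tool pointing down it reaches from about 0.425 to 0.925 m from the base axis. Payload 6.8 kg.
Tool frame: the origin (TCP) lies on the centre line of the jaws, within the pads' length; the fingertips stand 11 mm ahead of it and the grasp point (between the pads) lies 8 mm behind it (tcp_to_tips is the distance from the TCP to the fingertips, in m); z points along the fingers, y is the direction in which the jaws open and shut (so a half turn about z gives the same grasp; the last joint's range is limited). The gripper opens to 88 mm and grips with 3 to 60 N. Pads are 20 mm wide; open, the fingers measure 115 mm over their backs; the gripper's body (75 mm by 178 mm) begins 61 mm behind the grasp point.
Start: joints at [-79.017, 27.33, 1.283, 89.118, -0.659, 63.558, -4.761], TCP at [0.199, 0.645, 0.234] pointing down, gripper open.
Joint ranges: [-169.35, 169.35], [-19.33, 120.38], [-80.79, 83.38], [13.8, 139.57], [-78.32, 258.32], [9.67, 109.79], [-169.56, 169.56]. Speed limits (degrees/s): [136.94, 136.94, 180, 180, 180, 180, 180].

## Interface

Orientations are given as [roll, pitch, yaw] about the fixed x, y, z axes, in that order (R = Rz(yaw) Ry(pitch) Rx(roll)).
In Python, from cell import move_ptp, move_l, move_joints, release, close_gripper, hold, inverse_kinematics, capture, camera_model, Unreachable, job_done, current_clock, current_joint_pos, current_joint_velocities, current_joint_efforts, current_ee_pos, current_orientation, current_force, current_wrist_torque, current_gripper_width, tcp_to_tips gives the robot as it stands. Calls block until the motion is done:
- move_ptp(position, orientation): joint-space move of the TCP to a pose.
- move_l(position, vel=0.15, orientation=None, contact_N=None): straight line of the TCP; orientation=None keeps the orientation; vel is the mean speed in m/s. With contact_N (N) it stops when the force on the tool has changed by that much, and returns True; else False.
- move_joints(angles): joint-space move.
- release() and close_gripper(): open the fingers fully, or close them until they stop; the grip force is fixed at half the most.
- hold(seconds).
- inverse_kinematics(position, orientation): joint angles nearest the present ones, or None.
- capture(name): name is "scene" or "top" or "wrist"; returns (picture, depth): 420x560x3 uint8, red, green, blue; 420x560 float32, m along the optical axis (not along the pixel's ray), 0 where there is no reading.
- camera_model(name): a dict with "mtx" (3x3 intrinsics, pixels), "cam_to_world" (4x4, takes a point from camera to world coordinates). Camera axes: x right, y down, z forward; pixel columns grow to the right and rows downward; lengths in m; the calibration is good to about 2 mm. A picture is of the moment at which its call begins: read the wrist's pose just before it. camera_model takes no time and is no camera call; for the wrist camera it gives the pose at the moment of the call.
A pose or a line that the arm cannot do raises Unreachable and nothing moves.
- job_done(): hands the job in, once; it reports no verdict.
Readings, each from a call of its own:
- current_clock(): time.
- current_joint_pos(): joint angles.
- current_joint_velocities(): joint speeds.
- current_joint_efforts(): joint torques, N m.
- current_ee_pos(): TCP position.
- current_orientation(): TCP orientation.
- current_force(): force on the tool from outside, world axes, zero at the start.
- current_wrist_torque(): the same for the moment, N m.
- current_gripper_width(): finger opening in m.
Only numpy, scipy, OpenCV 4.12 (cv2) and the standard library are available. Lean on these libraries where they do the work, as an engineer would, in place of code of your own. Each camera call takes 0.05 s, during which the arm holds its last target.

## Working session

There is one attempt and no reset: what is moved stays moved. The work goes in short steps, each a Python script; the robot and the scene stay as the last script left them, time stands still between calls to the robot, and variables do not carry over. Pictures are saved under pics/ and viewed, and the job is handed in when it is done.

```bash
ls; mkdir -p pics
python3 - <<'E'
from cell import *
import cv2,numpy as np
for n in ("scene","top","wrist"):
    p,d=capture(n); m=camera_model(n)
    cv2.imwrite(f"pics/{n}0.png",p[:,:,::-1]); np.savez(f"{n}0.npz",p=p,d=d,K=m["mtx"],T=m["cam_to_world"])
    print(n,np.round(m["mtx"],1).tolist(),np.round(m["cam_to_world"],3).tolist(),d[d>0].min(),d.max())
print(current_clock(),current_ee_pos(),current_orientation(),tcp_to_tips,current_force())
E
```

```text
pics
scene [[536.1, 0.0, 285.6], [0.0, 536.1, 203.2], [0.0, 0.0, 1.0]] [[-0.206, 0.54, -0.816, 1.627], [0.978, 0.099, -0.182, 0.111], [-0.018, -0.836, -0.549, 0.965], [0.0, 0.0, 0.0, 1.0]] 1.0746081 3.8359618
top [[490.0, 0.0, 273.0], [0.0, 490.0, 211.1], [0.0, 0.0, 1.0]] [[0.002, -0.998, 0.063, 0.406], [-1.0, -0.001, 0.015, -0.136], [-0.015, -0.064, -0.998, 1.759], [0.0, 0.0, 0.0, 1.0]] 0.9189682 2.639799
wrist [[378.7, 0.0, 278.8], [0.0, 378.7, 212.7], [0.0, 0.0, 1.0]] [[0.295, 0.92, 0.257, 0.128], [0.955, -0.284, -0.081, 0.667], [-0.002, 0.27, -0.963, 0.384], [0.0, 0.0, 0.0, 1.0]] 0.065428436 1.2574124
0.15 [0.19922204 0.6444919  0.23291499] [-1.79921300e+02  7.49372935e-03  1.62823867e+02] 0.011 [ 0.06966931  0.24228736 -1.15767064]
```

View pics/scene0.png

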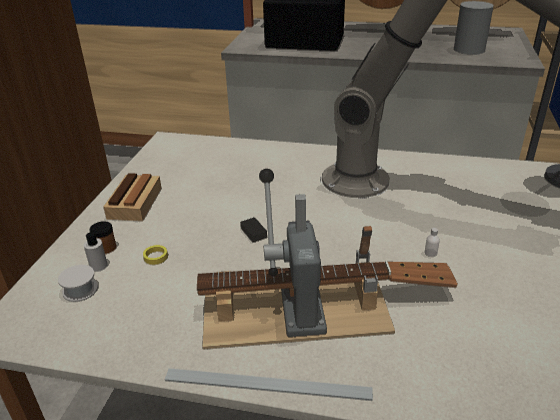

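View pics/top0.png

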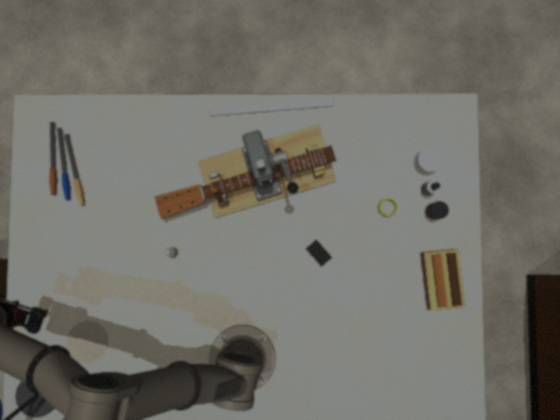

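The scene view shows the press in the middle: ball at about (266,176), ram top (300,200), keeper upright at (367,240). The top view has the press head near (258,160) and the ball near (292,187). I'll zoom in next.

```bash
cat > h.py <<'E'
import numpy as np,cv2
def load(n):
    f=np.load(n+".npz"); return f["p"],f["d"],f["K"],f["T"]
def pts(d,K,T):
    v,u=np.mgrid[:d.shape[0],:d.shape[1]]
    c=np.stack([(u-K[0,2])/K[0,0]*d,(v-K[1,2])/K[1,1]*d,d],-1)
    return c@T[:3,:3].T+T[:3,3]
def ray(u,v,K,T):
    r=T[:3,:3]@np.array([(u-K[0,2])/K[0,0],(v-K[1,2])/K[1,1],1]); return T[:3,3],r/np.linalg.norm(r)
def onplane(u,v,z,K,T):
    o,r=ray(u,v,K,T); return o+r*(z-o[2])/r[2]
def proj(P,K,T):
    c=T[:3,:3].T@(np.asarray(P)-T[:3,3]); return (K@c/c[2])[:2]
def cross(r1,r2):
    (o1,a),(o2,b)=r1,r2
    s=np.linalg.lstsq(np.stack([a,-b],1),o2-o1,rcond=None)[0]
    p,q=o1+a*s[0],o2+b*s[1]; return (p+q)/2,np.linalg.norm(p-q)
E
python3 - <<'E'
from h import *
p,d,K,T=load("scene0"); cv2.imwrite("pics/sc.png",cv2.resize(p[150:360,180:470,::-1],None,fx=2.7,fy=2.7,interpolation=cv2.INTER_CUBIC))
p,d,K,T=load("top0"); cv2.imwrite("pics/tc.png",cv2.resize(p[100:280,140:350,::-1],None,fx=3.3,fy=3.3,interpolation=cv2.INTER_CUBIC))
P=pts(d,K,T)
hsv=cv2.cvtColor(p,cv2.COLOR_RGB2HSV)
print(hsv[205,250],hsv[140,310],hsv[150,235],hsv[187,292])
for uv in [(292,187),(258,140),(262,165),(250,205),(310,140),(180,203),(172,252),(319,252),(386,206),(220,190)]:
    print(uv,P[uv[1],uv[0]].round(3))
E
```

```text
[ 23  91 129] [ 23  93 132] [ 24  61 130] [10 23 34]
(292, 187) [ 0.567 -0.17   0.34 ]
(258, 140) [ 0.727 -0.066  0.234]
(262, 165) [ 0.633 -0.082  0.326]
(250, 205) [ 0.539 -0.028  0.016]
(310, 140) [ 0.773 -0.243  0.014]
(180, 203) [0.541 0.21  0.077]
(172, 252) [0.372 0.239 0.06 ]
(319, 252) [ 0.372 -0.272  0.026]
(386, 206) [ 0.537 -0.515 -0.   ]
(220, 190) [0.583 0.069 0.1  ]
```

View pics/sc.png

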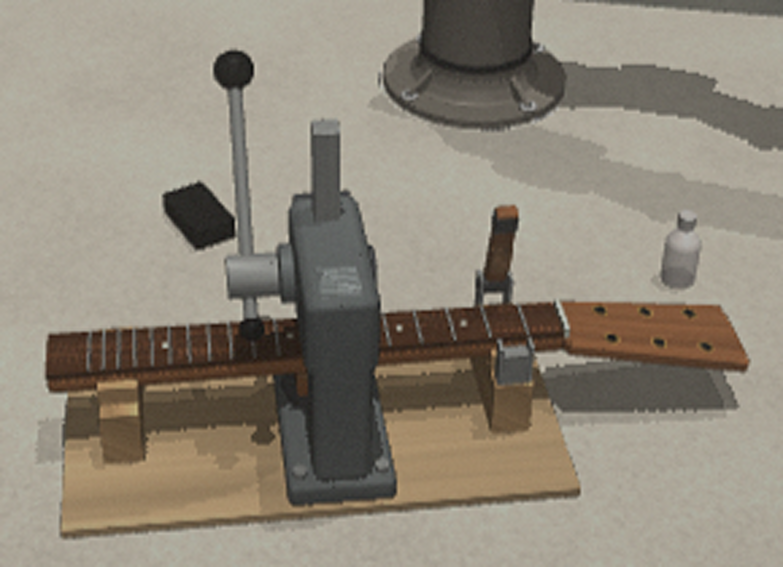

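View pics/tc.png

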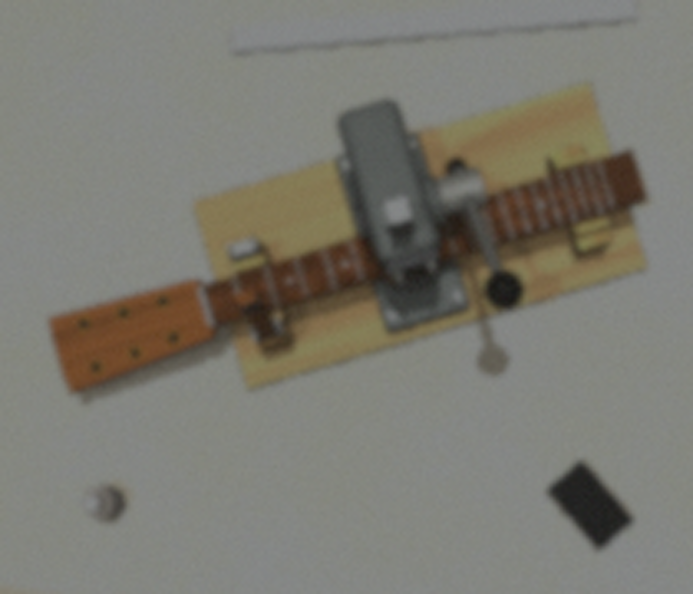

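Run:
```python
from h import *
p,d,K,T=load("top0"); s,ds,Ks,Ts=load("scene0"); P=pts(d,K,T);Q=pts(ds,Ks,Ts)
hsv=cv2.cvtColor(p,cv2.COLOR_RGB2HSV)
z=0.0145
C=np.array([onplane(u/3.3+140,v/3.3+100,z,K,T) for u,v in [(195,202),(592,86),(647,268),(250,388)]])
print(C.round(3))
# local corners: TL (128,210) TR(128,-245) BR(-88,-245) BL(-88,210)
L=np.array([[.128,.210],[.128,-.245],[-.088,-.245],[-.088,.21]])
a,b=L-L.mean(0),C[:,:2]-C[:,:2].mean(0)
th=np.arctan2((a[:,0]*b[:,1]-a[:,1]*b[:,0]).sum(),(a*b).sum()); R=np.array([[np.cos(th),-np.sin(th)],[np.sin(th),np.cos(th)]])
o=C[:,:2].mean(0)-R@L.mean(0); print("yaw",np.degrees(th),"o",o,"res",(C[:,:2]-(L@R.T+o)).round(4).tolist())
# ram top from both
m=(P[...,2]>.30)&(P[...,2]<.335)&(P[...,0]>.5)&(P[...,0]<.8)&(abs(P[...,1]+.1)<.06)
print("ram top",P[m].mean(0),m.sum())
m=(Q[...,2]>.322)&(Q[...,0]>.5)&(Q[...,0]<.8)&(abs(Q[...,1]+.08)<.05); print("ram scene",Q[m].mean(0),m.sum(),Q[m].std(0))
w=lambda x,y,z:np.append(R@[x,y]+o,z)
ball=w(.022-.18*np.cos(.85),-.07,.325);print("ball pred",ball,"proj top",proj(ball,K,T),"scene",proj(ball,Ks,Ts))
# ball blobs
for n,im,PP in(("top",p,P),("scene",s,Q)):
    g=im.max(2); mm=((g<60)&(np.linalg.norm(PP-ball,axis=2)<.06)).astype(np.uint8)
    c=max(cv2.findContours(mm,0,2)[0],key=cv2.contourArea); print(n,cv2.minEnclosingCircle(c))
# keeper pts
def loc(X): return np.concatenate([(X[...,:2]-o)@R,X[...,2:]],-1)
for PP in(P,Q):
    l=loc(PP); m=(abs(l[...,1]-.163)<.018)&(l[...,0]<-.02)&(l[...,0]>-.16)&(l[...,2]>.12)&(l[...,2]<.25)
    x=l[m]; print(len(x)); print(x[np.argsort(x[:,2])][::max(1,len(x)//25)].round(3).tolist())
np.savez("pose.npz",R=R,o=o,th=th)
```

```text
[[ 0.697  0.156  0.014]
 [ 0.824 -0.277  0.014]
 [ 0.624 -0.335  0.014]
 [ 0.494  0.094  0.014]]
yaw 16.647559967054256 o [ 0.63548559 -0.07920072] res [[-0.0013, -0.0023], [-0.0043, 0.0007], [0.0028, 0.004], [0.0027, -0.0024]]
ram top [ 0.62761622 -0.08789038  0.3213795 ] 71
ram scene [ 0.64253801 -0.07414308  0.32313298] 32 [0.00752461 0.00586512 0.00082042]
ball pred [ 0.56279973 -0.17399744  0.325     ] proj top [293.27357729 188.85676931] scene [265.19472529 174.44150688]
top ((292.5, 187.0), 5.590270042419434)
scene ((266.1000061035156, 175.5), 7.117681503295898)
83
[[-0.046, 0.177, 0.12], [-0.045, 0.158, 0.121], [-0.046, 0.166, 0.123], [-0.046, 0.168, 0.127], [-0.045, 0.171, 0.133], [-0.033, 0.153, 0.135], [-0.042, 0.159, 0.137], [-0.041, 0.162, 0.139], [-0.037, 0.154, 0.143], [-0.041, 0.168, 0.148], [-0.039, 0.163, 0.153], [-0.039, 0.166, 0.159], [-0.039, 0.155, 0.16], [-0.036, 0.164, 0.165], [-0.034, 0.163, 0.167], [-0.033, 0.166, 0.172], [-0.033, 0.169, 0.174], [-0.032, 0.172, 0.176], [-0.029, 0.16, 0.181], [-0.031, 0.167, 0.184], [-0.026, 0.161, 0.192], [-0.027, 0.171, 0.193], [-0.028, 0.158, 0.196], [-0.026, 0.164, 0.199], [-0.025, 0.169, 0.204], [-0.025, 0.172, 0.207], [-0.021, 0.154, 0.211], [-0.021, 0.164, 0.213]]
86
[[-0.03, 0.176, 0.12], [-0.028, 0.151, 0.121], [-0.031, 0.154, 0.121], [-0.03, 0.166, 0.121], [-0.037, 0.155, 0.123], [-0.032, 0.159, 0.123], [-0.029, 0.173, 0.124], [-0.027, 0.16, 0.127], [-0.033, 0.156, 0.129], [-0.024, 0.167, 0.132], [-0.022, 0.164, 0.133], [-0.022, 0.164, 0.137], [-0.02, 0.168, 0.138], [-0.02, 0.158, 0.139], [-0.023, 0.166, 0.139], [-0.022, 0.161, 0.141], [-0.021, 0.158, 0.141], [-0.021, 0.163, 0.144], [-0.021, 0.17, 0.146], [-0.02, 0.165, 0.148], [-0.034, 0.155, 0.15], [-0.023, 0.168, 0.152], [-0.025, 0.155, 0.161], [-0.022, 0.167, 0.165], [-0.02, 0.161, 0.166], [-0.021, 0.166, 0.168], [-0.02, 0.156, 0.173], [-0.02, 0.155, 0.197], [-0.02, 0.173, 0.211]]
```

Run:
```python
from h import *
from cell import inverse_kinematics,current_joint_pos
p,d,K,T=load("top0"); s,ds,Ks,Ts=load("scene0"); f=np.load("pose.npz");R,o=f["R"],f["o"]
b,e=cross(ray(292.5,187,K,T),ray(266.1,175.5,Ks,Ts)); print("ball",b,"gap",e,"local",R.T@(b[:2]-o))
b,e=cross(ray(398/3.3+140,213/3.3+100,K,T),ray(325/2.7+180,127/2.7+150,Ks,Ts)); print("ramtop",b,e,R.T@(b[:2]-o))
b,e=cross(ray(249/3.3+140,297/3.3+100,K,T),ray(506/2.7+180,212/2.7+150,Ks,Ts)); print("keeper top",b,e,R.T@(b[:2]-o))
yaw=np.degrees(f["th"])
w=lambda x,y,z:np.append(R@[x,y]+o,z)
for y in(yaw,yaw+180):
  for q in[(-.07,.163,.30),(-.07,.163,.175),(.012,.163,.13),(-.097,-.07,.325),(-.158,-.07,.19)]:
    j=inverse_kinematics(w(*q).tolist(),[180,0,y]); print(y,None if j is None else np.round(j,0))
```

```text
ball [ 0.5680889  -0.17112017  0.32545322] gap 0.0012298485859421656 local [-0.0909052  -0.06875859]
ramtop [ 0.63574391 -0.0765348   0.31851848] 0.0018821691903815971 [0.00101123 0.00248018]
keeper top [0.57192869 0.07317287 0.20574019] 0.004451694774629763 [-0.01724037  0.16419489]
16.647559967054256 [-55.  12.  49. 107. -10.  65. -75.]
16.647559967054256 [-50.  22.  46. 115. -21.  51. -66.]
16.647559967054256 [-42.  32.  39. 106. -26.  50. -64.]
16.647559967054256 [-36.  25.  65.  98. -24.  73. -39.]
16.647559967054256 [-30.  27.  58. 113. -28.  55. -31.]
196.64755996705426 [-36.  10.  27. 106.  -5.  65.  99.]
196.64755996705426 [-30.  18.  21. 114.  -8.  50. 102.]
196.64755996705426 [-23.  28.  13. 105.  -8.  48. 100.]
196.64755996705426 [-31.  22.  57.  97. -19.  71. 137.]
196.64755996705426 [-28.  25.  54. 113. -25.  55. 146.]
```

```bash
cat >> h.py <<'E'
f=np.load("pose.npz");R,o,th=f["R"],f["o"],float(f["th"]); O=[180,0,np.degrees(th)+180]
w=lambda x,y,z:(np.append(R@[x,y]+o,z)).tolist()
def loc(X): X=np.asarray(X); return np.concatenate([(X[...,:2]-o)@R,X[...,2:]],-1)
def snap(n,tag):
    from cell import capture,camera_model
    m=camera_model(n); p,d=capture(n)
    np.savez(tag+".npz",p=p,d=d,K=m["mtx"],T=m["cam_to_world"]); cv2.imwrite(f"pics/{tag}.png",p[:,:,::-1])
E
python3 - <<'E'
from h import *
from cell import *
close_gripper()
move_ptp(w(-.09,.163,.30),O)
print(current_clock(),current_joint_pos())
snap("wrist","w1")
move_l(w(-.075,.163,.175+.011),vel=.2)
print(current_clock(),current_force(),loc(current_ee_pos()),current_gripper_width())
snap("scene","s1")
E
```

```text
3.875 [-37.96501357   7.48986737  27.92053842 108.6784811   -3.87237549
  64.74918265  98.13214875]
4.65 [ 0.24582262  0.16153261 -0.15630765] [-0.07450719  0.16291358  0.18666191] 0.0002898122497721386
```

View pics/w1.png

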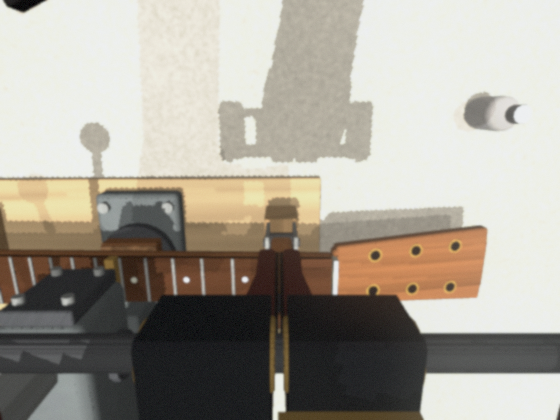

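View pics/s1.png

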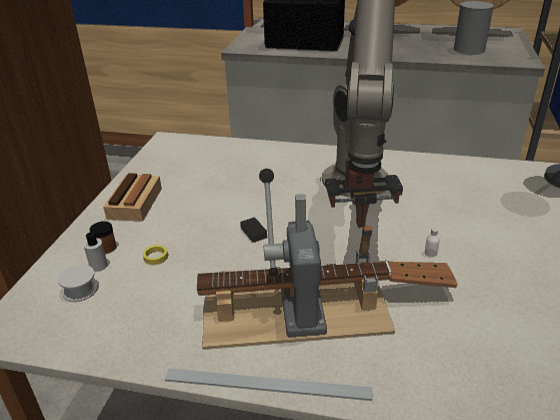

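Wrist view: the fingers at column 278 are in line with the keeper hinge at (282,240). The scene view shows the fingers just in front of the upright keeper at (367,240). Next I push it over along its arc.

Run:
```python
from h import *
from cell import *
def tcp(t,r=.065,h=.009): # corner of tip -> tcp
    x=-.043+r*np.cos(t)-h*np.sin(t)-.010; z=.110+r*np.sin(t)+h*np.cos(t)+.011
    return w(x,.163,z)
for t in (1.31,1.1,.9,.7,.5,.3,.12):
    c=move_l(tcp(t),vel=.12,contact_N=20)
    print(t,c,current_clock(),current_force().round(1),loc(current_ee_pos()).round(4))
    if c: break
else:
    c=move_l(tcp(-.06),vel=.03,contact_N=12)
    print("fin",c,current_clock(),current_force().round(1),loc(current_ee_pos()).round(4))
snap("scene","s2")
```

```text
1.31 False 5.1 [-0.4  0.1 -0.7] [-0.0448  0.1629  0.1866]
1.1 False 5.3667 [0.6 0.5 0.3] [-0.0319  0.163   0.183 ]
0.9 False 5.625 [ 0.3 -0.8 -1. ] [-0.0198  0.163   0.1773]
0.7 False 5.8833 [-0.4  0.5 -0.4] [-0.0093  0.163   0.1695]
0.5 False 6.1417 [-0.3 -0.7 -0.3] [-0.0006  0.163   0.1598]
0.3 False 6.4 [ 0.1 -0.3 -0.1] [0.0061 0.163  0.1486]
0.12 False 6.65 [0.5 0.7 0.9] [0.0101 0.163  0.1376]
fin True 7.0 [-2.5  0.3  9.6] [0.0121 0.1629 0.1303]
```

View pics/s2.png

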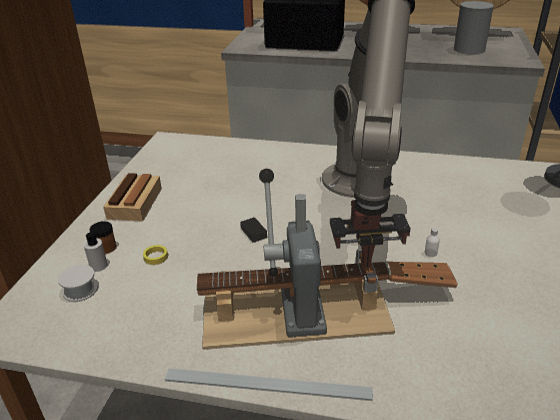

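Contact came at a tip height of 0.119 m, which is the closed bar's top height. Next I lift, check it, and view the ball.

Run:
```python
from h import *
from cell import *
move_l(w(.0,.163,.20),vel=.2)
move_l(w(-.13,.163,.30),vel=.25)
snap("scene","s3"); snap("wrist","w3")
p,d,K,T=load("s3"); cv2.imwrite("pics/s3c.png",cv2.resize(p[200:330,300:460,::-1],None,fx=4.5,fy=4.5,interpolation=cv2.INTER_CUBIC))
Q=loc(pts(d,K,T)); m=(abs(Q[...,1]-.163)<.012)&(Q[...,0]>-.03)&(Q[...,0]<.04)&(Q[...,2]>.06)&(Q[...,2]<.25)
x=Q[m]; print(len(x),np.percentile(x[:,2],[5,50,95]))
p,d,K,T=load("w3"); Q=loc(pts(d,K,T)); m=(abs(Q[...,1]-.163)<.007)&(Q[...,0]>-.045)&(Q[...,0]<.06)&(Q[...,2]>.06)&(Q[...,2]<.25)
x=Q[m]; print(len(x)); x=x[np.argsort(x[:,0])]; print(x[::max(1,len(x)//20)].round(3).tolist())
release(); 
move_l(w(-.13,-.07,.40),vel=.3)
print(current_clock()); snap("wrist","w4"); snap("scene","s4")
```

```text
217 [0.0949482  0.11739387 0.12099889]
73
[[-0.027, 0.163, 0.118], [-0.026, 0.164, 0.117], [-0.024, 0.164, 0.119], [-0.023, 0.164, 0.119], [-0.021, 0.164, 0.12], [-0.019, 0.163, 0.118], [-0.018, 0.163, 0.119], [-0.016, 0.164, 0.118], [-0.014, 0.164, 0.119], [-0.013, 0.164, 0.118], [-0.011, 0.163, 0.118], [-0.009, 0.163, 0.12], [-0.009, 0.164, 0.118], [-0.007, 0.164, 0.118], [-0.005, 0.164, 0.119], [-0.003, 0.164, 0.119], [-0.001, 0.164, 0.118], [0.001, 0.163, 0.118], [0.003, 0.163, 0.118], [0.003, 0.164, 0.119], [0.006, 0.164, 0.118], [0.006, 0.164, 0.119], [0.009, 0.164, 0.119], [0.01, 0.164, 0.119], [0.06, 0.162, 0.119]]
10.8333
```

View pics/s3c.png

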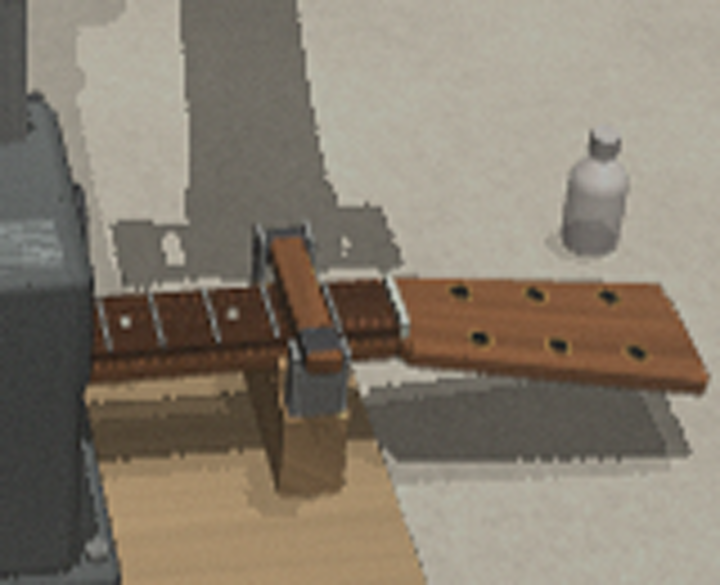

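View pics/w4.png

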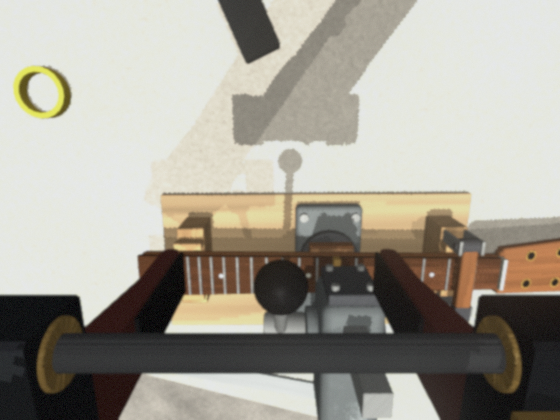

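View pics/s4.png

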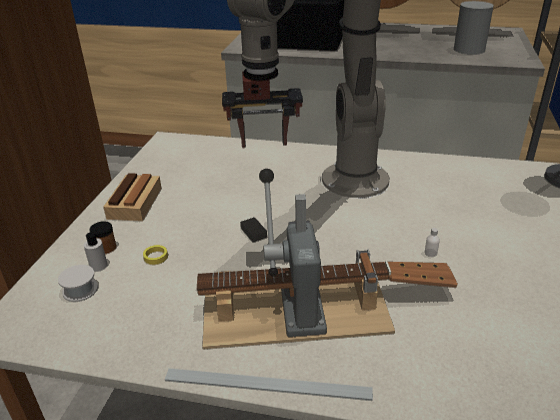

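The keeper is flat, with its top at 0.119 m all along, and sits in the catch at crop (320,345). In the wrist view the ball is a dark disc centred near (281,287), between the open fingers.

Run:
```python
from h import *
p,d,K,T=load("w4"); P=pts(d,K,T)
g=p.max(2); m=((g<75)).astype(np.uint8); m[:255]=0;m[320:]=0;m[:,:250]=0;m[:,312:]=0
# enclosed disc of dark
c=max(cv2.findContours(m,0,2)[0],key=cv2.contourArea);(u,v),r=cv2.minEnclosingCircle(c);print(u,v,r, 'expected depth for r',.018*K[0,0]/r, "depth",d[int(v),int(u)])
b=onplane(u,v,.325,K,T);print(b,loc(b)); 
s=np.load("s4.npz");g=s["p"].max(2);m=(g<60).astype(np.uint8);m[:160]=0;m[190:]=0;m[:,:250]=0;m[:,282:]=0
c=max(cv2.findContours(m,0,2)[0],key=cv2.contourArea);(us,vs),r=cv2.minEnclosingCircle(c);print(us,vs,r)
x,e=cross(ray(u,v,K,T),ray(us,vs,s["K"],s["T"]));print(loc(x),e)
Q=loc(P); mm=(np.linalg.norm(Q-loc(b),axis=2)<.024); X=Q[mm]; 
A=np.c_[2*X,np.ones(len(X))]; sol=np.linalg.lstsq(A,(X**2).sum(1),rcond=None)[0]; print("sphere",sol[:3],np.sqrt(sol[3]+(sol[:3]**2).sum()),len(X))
```

```text
290.4515686035156 285.5899658203125 36.85093688964844 expected depth for r 0.18498488320183284 depth 0.23138432
[ 0.56447144 -0.16318863  0.325     ] [-0.09209878 -0.06012316  0.325     ]
266.1000061035156 175.5 7.117681503295898
[-0.09212212 -0.06411472  0.32483129] 0.007990360206576449
sphere [-0.09164634 -0.06679001  0.32529185] 0.017577991467142395 2377
```

Run:
```python
from h import *
from cell import *
bx,by,bz=-.0916,-.0668,.3253
move_l(w(bx,by,bz-.008+.07),vel=.2)
c=move_l(w(bx,by,bz-.008),vel=.12,contact_N=10); print(c,current_clock(),current_force().round(1))
if not c:
    close_gripper(); print("grip",current_gripper_width(),current_force().round(1),loc(current_ee_pos()).round(4),current_clock())
    snap("wrist","w5"); snap("scene","s5")
```

```text
False 12.0167 [ 0.2 -0.4  0.4]
grip 0.03509411961152539 [ 0.1 -1.8 -1.1] [-0.0916 -0.0672  0.3173] 12.8917
```

View pics/w5.png

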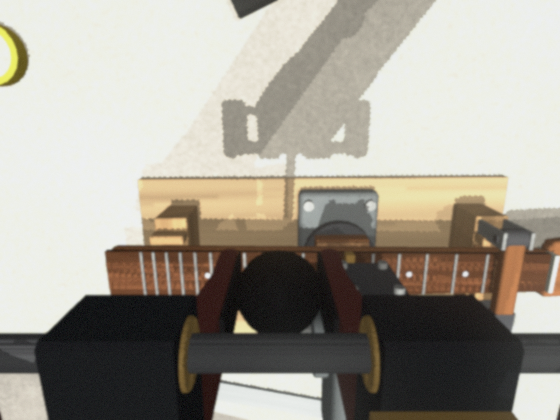

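The ball at (279,293) is held centrally between the fingers, with an opening of 35 mm. Next I bring it down the arc.

Run:
```python
from h import *
from cell import *
ax,by,az=-.0916+.18*np.cos(.85),-.0668,.1900
def tcp(a): p=.85-a; return w(ax-.18*np.cos(p),by,az+.18*np.sin(p)-.008)
for a in (.12,.24,.36,.48,.6,.7,.78,.84):
    c=move_l(tcp(a),vel=.08,contact_N=35)
    print(a,c,current_clock(),current_force().round(1),loc(current_ee_pos()).round(4),round(current_gripper_width(),4))
    if c: break
snap("scene","s6"); snap("wrist","w6")
```

```text
0.12 False 13.4083 [ 2.1 -1.9  3.3] [-0.1065 -0.0674  0.3028] 0.0347
0.24 False 13.825 [ 1.6 -4.1  5.2] [-0.12   -0.0674  0.2858] 0.0351
0.36 False 14.2417 [ 0.3 -5.5  5.2] [-0.1314 -0.0675  0.2673] 0.0349
0.48 False 14.6583 [ 0.5 -4.4  5.5] [-0.1404 -0.0676  0.2476] 0.0347
0.6 False 15.075 [ 1.2 -4.   6.8] [-0.147  -0.0676  0.2271] 0.0348
0.7 False 15.45 [ 0.5 -3.9  8.4] [-0.1505 -0.0676  0.2096] 0.0348
0.78 False 15.7833 [ 0.2 -4.2  9.1] [-0.152  -0.0676  0.1954] 0.0345
0.84 False 16.0667 [-0.3 -4.3  9.6] [-0.1525 -0.0676  0.1846] 0.0349
```

View pics/s6.png

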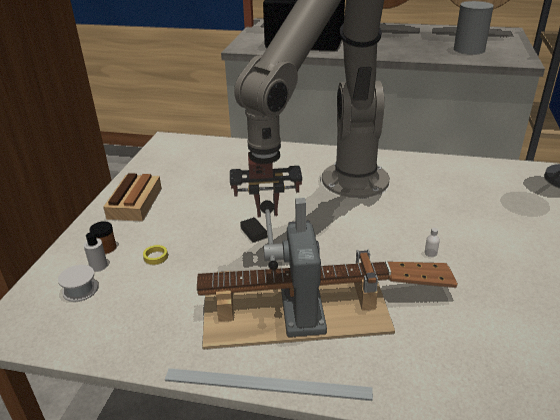

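View pics/w6.png

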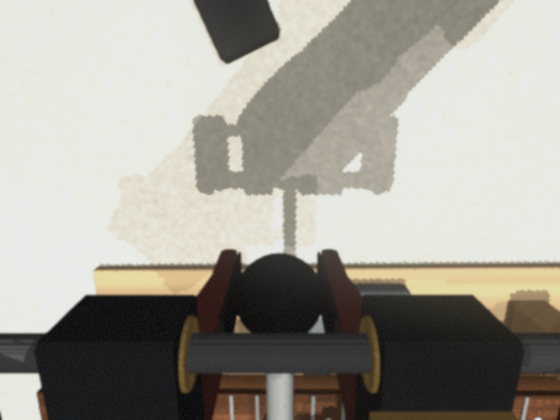

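Run:
```python
from h import *
from cell import *
hold(1.0); print(current_ee_pos(),current_force().round(1),np.abs(current_joint_velocities()).max(),current_clock())
snap("wrist","w7"); snap("scene","s7")
p,d,K,T=load("w7"); Q=loc(pts(d,K,T)); X=Q[(np.linalg.norm(Q-[-.1525,-.0668,.1926],axis=2)<.0215)&(Q[...,2]>.196)]
X=X[abs(X[:,1]+.0668)<.014]
A=np.c_[2*X,np.ones(len(X))]; s=np.linalg.lstsq(A,(X**2).sum(1),rcond=None)[0]; print("sphere",s[:3],np.sqrt(s[3]+(s[:3]**2).sum()),len(X),"angle",.85-np.arcsin((s[2]-.19)/.18))
for n in("scene0","s3","s7"):
    p,d,K,T=load(n); Q=loc(pts(d,K,T)); 
    m=(abs(Q[...,0])<.02)&(abs(Q[...,1])<.02)&(Q[...,2]>.28); print(n,"ramtop",np.percentile(Q[m][:,2],95))
    m=(abs(Q[...,1]-.163)<.012)&(abs(Q[...,0])<.03)&(Q[...,2]>.06)&(Q[...,2]<.25); print("keeper z",np.percentile(Q[m][:,2],[50,95]))
a,b=load("s3"),load("s7"); h=[cv2.cvtColor(x[0],cv2.COLOR_RGB2GRAY)[255:300,380:460].astype(float) for x in(a,b)]
h0=cv2.cvtColor(load("scene0")[0],cv2.COLOR_RGB2GRAY)[255:300,380:460].astype(float)
print("headstock shift px",cv2.phaseCorrelate(*h),cv2.phaseCorrelate(h0,h[1]))
```

```text
[ 0.50878663 -0.18767413  0.18484991] [ 0.  -4.   8.3] 0.11666026288665014 17.1667
sphere [-0.15271577 -0.06708352  0.19622323] 0.01789489565786238 3778 angle 0.815419606583177
scene0 ramtop 0.32329700572760156
keeper z [0.13917426 0.20971427]
s3 ramtop 0.323283229071448
keeper z [0.11733355 0.12100016]
s7 ramtop 0.3137903577492789
keeper z [0.11709912 0.12065108]
headstock shift px ((-0.07456599451155199, 0.47717396832716474), 0.8573342678648348) ((-0.029592584897635277, 0.49432719883625964), 0.9960832102333058)
```

Ram and ball suggest an angle of about 0.80, so I'll nudge it down slightly and watch for creep in the grip.

Run:
```python
from h import *
from cell import *
e=current_ee_pos(); move_l([e[0],e[1],e[2]-.007],vel=.04,contact_N=25)
def meas(tag):
    snap("wrist",tag); snap("scene",tag+"s")
    p,d,K,T=load(tag); Q=loc(pts(d,K,T)); c=np.array([-.1525,-.0668,.188])
    X=Q[(np.linalg.norm(Q-c,axis=2)<.0225)&(Q[...,2]>.190)&(abs(Q[...,1]+.0668)<.014)]
    A=np.c_[2*X,np.ones(len(X))]; s=np.linalg.lstsq(A,(X**2).sum(1),rcond=None)[0]
    p,d,K,T=load(tag+"s"); Q=loc(pts(d,K,T)); m=(abs(Q[...,0])<.02)&(abs(Q[...,1])<.02)&(Q[...,2]>.28)
    print(s[:3].round(4),"r",np.sqrt(s[3]+(s[:3]**2).sum()).round(4),"angle",round(.85-np.arcsin((s[2]-.19)/.18),3),"ram",(.3233-np.percentile(Q[m][:,2],95))/.012,
     current_ee_pos().round(4),current_force().round(1),current_clock())
meas("a1"); hold(1.5); meas("a2"); hold(1.5); meas("a3")
```

```text
[-0.1532 -0.0671  0.191 ] r 0.0173 angle 0.844 ram 0.8030765338630508 [ 0.5088 -0.1877  0.1786] [-1.6 -2.   9.6] 17.6667
[-0.1531 -0.0671  0.1911] r 0.0173 angle 0.844 ram 0.8064498637415743 [ 0.5088 -0.1877  0.1786] [-2.3 -2.4  9.5] 19.2667
[-0.1531 -0.0671  0.1911] r 0.0173 angle 0.844 ram 0.8239872628014594 [ 0.5088 -0.1877  0.1786] [-2.4 -3.3 10.1] 20.8667
```

Stable, with no creep: the angle reads 0.82–0.84 by ball and ram, and the force of about 10 N matches level.

Run:
```python
from cell import *
print(current_joint_velocities().round(3),current_force().round(1),current_gripper_width())
job_done(); print(current_clock())
```

```text
[-0.094 -0.029  0.037 -0.083 -0.034  0.038 -0.011] [-2.4 -3.3 10.1] 0.03475907788963726
the job is handed in; nothing more can be done
the job is handed in; nothing more can be done
```

The keeper bar is down in its catch, and I handed the job in at about 21 s with the gripper still holding the lever close to level. No verdict was reported.

I pushed the keeper over with the closed fingertips. Then I gripped the ball and drew it down its arc.

**Keeper:** its top measured 0.119 m all along before the lever moved, which is the closed height. A check with the lever down gave the same height.

**Lever angle:** the ball's height gave 0.844 rad, steady over 3 s with no slip in the grip. The drop of the ram gave a slightly lower 0.80–0.82 rad. Both are inside the allowed 0.75–0.95.

**Correction made:** the first descent stopped at about 0.80 rad because the ball had slipped roughly 3 mm in the grip, so I lowered it another 6–7 mm.

**Force:** the upward push at the tool was about 10 N, as expected at level. I could not measure the caul's force on the fret directly.

**Neck and bench:** the headstock moved about 0.5 px in the scene image, roughly 1 mm. I did not re-measure the sanding block, glue or tape, but the arm stayed clear of them and they looked unmoved in the later views.

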